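# Push a loaded pull-out shelf home past its spring catch

## Task

The pull-out shelf on the low steel cabinet is drawn out and locked there by its spring catch. With a fingertip press the catch's round black button down and, keeping it down, push the shelf back by its thumb tab until the shelf has passed the catch; then push it fully home, so that the catch springs up again and locks it. Do it by pressing and pushing with light force only: grip and lift nothing, keep the goods in the shelf standing, leave everything else where it is, and finish clear of it all.

Things in the scene. Friction and masses are not known exactly. Their poses are not given: they have to be found in the camera images.
- cabinet: low grey steel cabinet fixed on the bench, 300 mm deep (x), 380 wide (y), 110 high; origin at the centre of its underside. Its +x is the way the shelf is pushed home, +y is left seen from the front, z up. The catch's steel housing, 40 x 44 mm, top 140 mm above the bench, stands on its right front; nothing else is near the button but the shelf's right rim.
- shelf (a joint): travel of the loaded steel pull-out shelf along the cabinet's +x: 0 = drawn out and locked, 0.090 = fully home at its end stop. A tray 280 mm deep, 210 wide, its side rims 144 mm and its front lip 158 mm above the bench. It takes 2 to 7 N to push.
- catch (a joint): how far the catch's button is pressed: 0 = up, locking (a pin on it stands in a slot of the shelf's right rim), 0.014 = bottomed; 4 N to start, 9 N at the bottom. From 9 mm the shelf is free. When the shelf has moved 5 mm, its rim keeps the catch down (about 8 mm) until, past 0.086 of shelf travel, a second slot lets it spring up and lock the shelf home.
- button (a point): centre of the flat top of the catch's round black button, 28 mm diameter, 165 mm above the bench when up; moves down as it is pressed. It stands on the cabinet, 100 mm in front (-x) and 158 mm to the right (-y) of the cabinet's origin, and does not travel with the shelf.
- tab (a point): on the front (-x) face of the shelf's upright steel thumb tab, 4 mm thick, reaching out sideways from the shelf's right rim to 20 mm outward of this point, 147 to 185 mm above the bench. At the start the face is 17 mm in +x of the button's centre, 3 mm past its edge, so a fingertip on the button meets it when moved in +x. It travels with the shelf; its way is clear.
- carton: closed kraft carton standing in the shelf, 100 x 80 x 65 mm; origin at the centre of its underside
- tin: steel tin standing in the shelf, 60 mm diameter, 72 mm high; origin at the centre of its underside
- tape: roll of brown tape lying flat in the shelf, 84 mm diameter, 48 mm high; origin at the centre of its underside
- padlock: brass padlock standing on the cabinet's top, right rear, 22 x 42 x 62 mm; origin at the centre of its underside
- knife: utility knife lying flat, grey, 145 x 24 x 18 mm, on the bench; origin at the centre of its underside
- stapler: black desk stapler, 140 x 36 x 36 mm, on the bench; origin at the centre of its underside
- small_box: closed kraft carton, 120 x 90 x 70 mm, on the bench; origin at the centre of its underside
There are look-alikes about, which are no part of the job. Leave any pink or purple look-alike of the carton alone.

How it is judged:
By the outcome, as a careful person would: the job done as asked, in the order asked, and still so for the second after the job is handed in, with the robot touching nothing.
It also fails if it takes over 38 s, if anything falls off the work surface, if the arm or the gripper's body presses on something with over 40 N, if the wrist force passes 120 N, or if a joint passes its speed limit or range.

## Robot

A 7-joint arm with a two-finger parallel gripper is mounted at the origin on the work surface. World frame = base frame: x ahead of the robot, y to its left, z up, the work surface at z = 0. Lengths are in m, angles in degrees, forces in N, time in s.
With the tool pointing down it reaches from about 0.35 to 0.775 m from the base axis. Payload 3.1 kg.
Tool frame: the origin (TCP) lies on the centre line of the jaws, within the pads' length; the fingertips stand 17 mm ahead of it and the grasp point (between the pads) lies 2 mm behind it (robot.tip_reach is the distance from the TCP to the fingertips, in m); z points along the fingers, y is the direction in which the jaws open and shut (so a half turn about z gives the same grasp; the last joint's range is limited). The gripper opens to 85 mm and grips with 20 to 120 N. Pads are 22 mm wide; open, the fingers measure 114 mm over their backs; the gripper's body (76 mm by 85 mm) begins 54 mm behind the grasp point. The pads swing forward as they close: fully open they stand 13 mm farther back than shut.
Start: joints at [74.387, 17.813, 0.802, 86.603, -0.252, 75.585, -1.558], TCP at [0.126, -0.535, 0.221] pointing down, gripper open.
Joint ranges: [-154.91, 154.91], [-16.99, 109.72], [-72.82, 74.43], [7.12, 147.25], [-82.49, 262.49], [11.32, 116.49], [-174.64, 174.64]. Speed limits (degrees/s): [159.86, 159.86, 180, 180, 180, 180, 180].

## Interface

Orientations are given as [roll, pitch, yaw] about the fixed x, y, z axes, in that order (R = Rz(yaw) Ry(pitch) Rx(roll)).
In Python, from station import robot, fingers, vision, workorder, recognise gives the robot as it stands. Calls block until the motion is done:
- robot.move_to(position, orientation): joint-space move of the TCP to a pose.
- robot.line_to(position, orientation=None, velocity=0.15, f_stop=None): straight line of the TCP; orientation=None keeps the orientation; velocity is the mean speed in m/s. With f_stop (N) it stops when the force on the tool has changed by that much, and returns True; else False.
- robot.move_j(angles): joint-space move.
- fingers.gripper_to(opening, force=None): opening from 0.0 (shut) to 1.0 (fully open); force is the grip in N (None keeps the last); returns when the fingers have stopped.
- robot.pause(seconds).
- robot.inverse_kinematics(position, orientation): joint angles nearest the present ones, or None.
- vision.grab_frame(name): name is "side" or "top"; returns the picture (400x640x3 uint8, red, green, blue); there is no depth.
- vision.calibration(name): a dict with "mtx" (3x3 intrinsics, pixels), "extrinsics" (4x4, takes a point from world to camera coordinates). Camera axes: x right, y up, looking along -z (the intrinsics and any distortion apply to the point x, -y, -z); pixel columns grow to the right and rows downward; lengths in m; the calibration is good to about 2 mm. A picture is of the moment at which its call begins. calibration takes no time and is no camera call.
A pose or a line that the arm cannot do raises robot.PlanningError and nothing moves.
- workorder.close_job(): hands the job in, once; it reports no verdict.
Trained networks look in the newest picture that a camera, given by its name, has taken for a name from the list of things; names that differ only in an ending like _2 or _b are one class to them, and where a whole thing is asked for, a point or a joint stands for the part that bears it (a point fixed in the world has none). Each returns a list of dicts, best first, with "p" (0 to 1); they miss things now and then, are a little off and sometimes report something else, mostly with a low value. They report only what shows in the picture. A call takes as long as a camera call. They do not tell look-alikes from the thing itself.
- recognise(label, camera): "rect" ([centre column, centre row, width, height] in pixels, round what is visible of it).
Readings, each from a call of its own:
- robot.current_time_s(): time.
- robot.current_joint_positions(): joint angles.
- robot.current_dq(): joint speeds.
- robot.current_joint_torque(): joint torques, N m.
- robot.current_tool_pos(): TCP position.
- robot.current_eef_rot(): TCP orientation.
- robot.current_contact_force(): force on the tool from outside, world axes, zero at the start.
- robot.current_torque(): the same for the moment, N m.
- robot.current_finger_gap(): opening from 0.0 (shut) to 1.0 (fully open).
Only numpy, scipy, OpenCV 4.12 (cv2) and the standard library are available. Lean on these libraries where they do the work, as an engineer would, in place of code of your own. Each camera call takes 0.05 s, during which the arm holds its last target.

## Working session

There is one attempt and no reset: what is moved stays moved. The work goes in short steps, each a Python script; the robot and the scene stay as the last script left them, time stands still between calls to the robot, and variables do not carry over. Pictures are saved under pics/ and viewed, and the job is handed in when it is done.

```bash
ls; mkdir -p pics; python3 - <<'E'
from station import robot, fingers, vision, workorder, recognise
import cv2,numpy as np
for n in("side","top"):
    f=vision.grab_frame(n); cv2.imwrite(f"pics/{n}0.png",cv2.cvtColor(f,cv2.COLOR_RGB2BGR))
    c=vision.calibration(n); print(n,{k:np.round(v,4).tolist() if not isinstance(v,str) else v for k,v in c.items()})
    for l in("button","tab","catch","shelf","cabinet","padlock"):
        try: print(l,[(round(d["p"],2),np.round(d["rect"],1).tolist()) for d in recognise(l,n)][:3])
        except Exception as e: print(l,e)
print(robot.current_time_s(),robot.current_tool_pos(),robot.current_eef_rot(),robot.tip_reach)
E
```

```text
pics
side {'mtx': [[501.7866, 0.0, 318.9969], [0.0, 501.7866, 199.6661], [0.0, 0.0, 1.0]], 'extrinsics': [[-0.8082, -0.5888, -0.0086, 0.4355], [0.4496, -0.6264, 0.6367, -0.284], [-0.3803, 0.5108, 0.771, -1.3939], [0.0, 0.0, 0.0, 1.0]]}
button [(0.42, [337.2, 196.8, 8.4, 7.7])]
tab [(0.94, [293.8, 233.7, 137.0, 114.4])]
catch [(0.67, [336.0, 197.5, 6.8, 8.4])]
shelf [(0.72, [293.3, 231.7, 134.4, 114.7])]
cabinet [(0.61, [276.9, 225.8, 170.9, 135.3])]
padlock [(0.45, [296.5, 159.1, 14.7, 18.5])]
top {'mtx': [[467.2442, 0.0, 323.0595], [0.0, 467.2442, 196.7236], [0.0, 0.0, 1.0]], 'extrinsics': [[0.0066, -0.9999, 0.012, 0.0018], [0.9899, 0.0083, 0.1418, -0.5586], [-0.1419, 0.0109, 0.9898, -1.4085], [0.0, 0.0, 0.0, 1.0]]}
button [(0.62, [313.1, 224.4, 19.1, 7.5])]
tab [(0.97, [266.2, 212.4, 119.8, 122.0])]
catch [(0.55, [318.6, 226.7, 9.9, 10.4])]
shelf [(0.58, [266.9, 210.6, 118.8, 128.9])]
cabinet [(0.62, [278.4, 193.2, 155.1, 161.7])]
padlock [(0.52, [342.5, 158.4, 16.2, 7.8])]
0.7 [ 0.12582231 -0.535446    0.2211206 ] [1.79995933e+02 3.19211440e-03 1.32282752e+01] 0.017
```

```bash
python3 - <<'E'
import cv2
a=cv2.imread("pics/top0.png")[110:290,180:420]; cv2.imwrite("pics/topz.png",cv2.resize(a,None,fx=3.3,fy=3.3,interpolation=2))
a=cv2.imread("pics/side0.png")[140:320,180:420]; cv2.imwrite("pics/sidez.png",cv2.resize(a,None,fx=3.3,fy=3.3,interpolation=2))
E
```

```text
(no output)
```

View pics/top0.png

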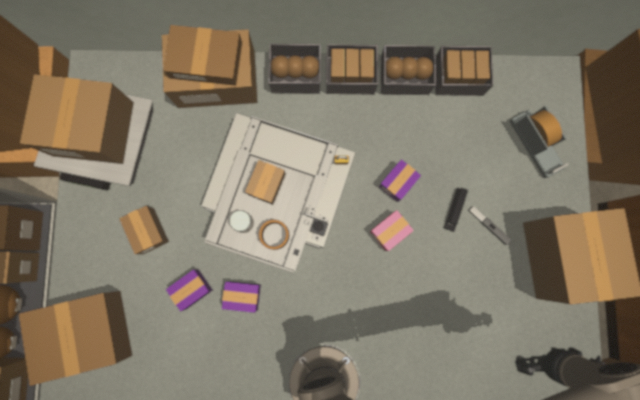

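View pics/topz.png

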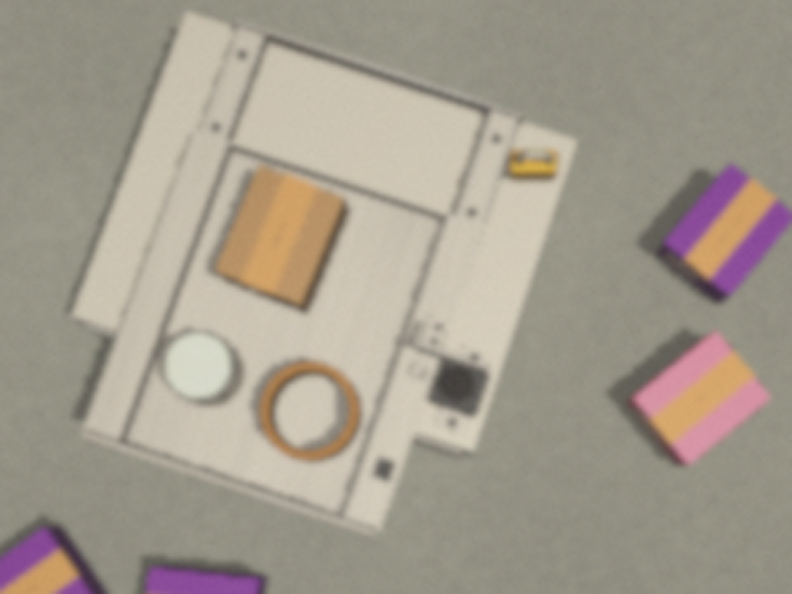

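View pics/sidez.png

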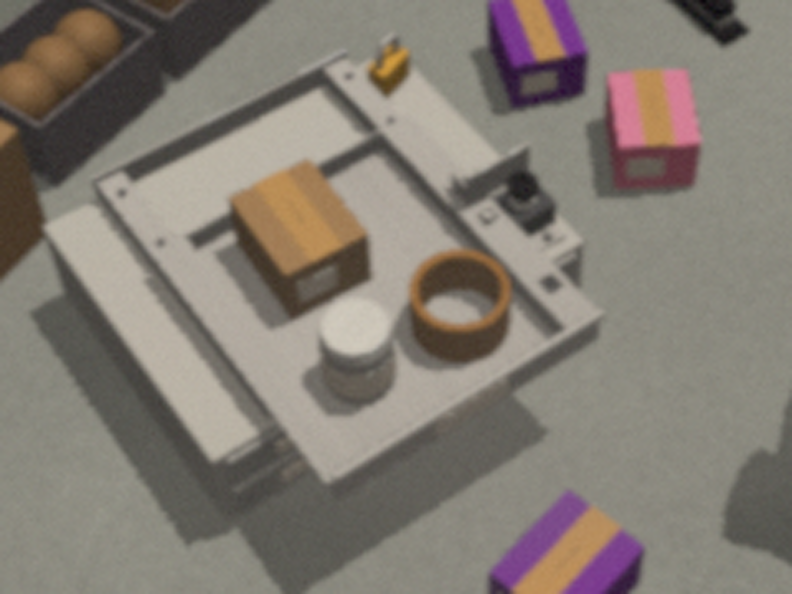

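View pics/side0.png

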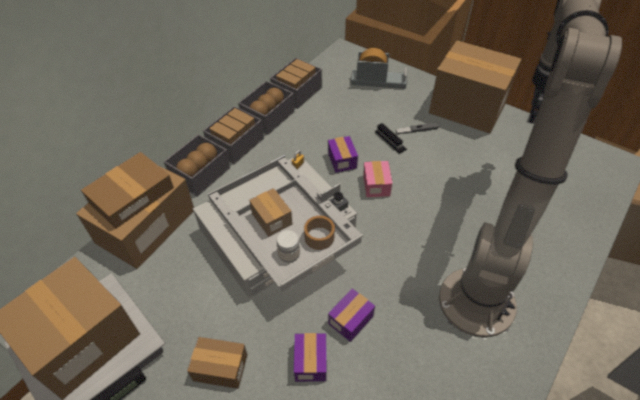

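The top view shows the cabinet turned about 18° clockwise. The button is at about (318.8, 226) in the top view and (338.5, 195) in the side view. The cabinet corners are clear, so I'll fit the cabinet pose to these points.

```bash
cat > h.py <<'E'
from station import robot, fingers, vision, workorder, recognise
import cv2,numpy as np
from scipy.optimize import least_squares
def proj(P,n):
    c=vision.calibration(n);E=np.array(c["extrinsics"]);q=E[:3,:3]@P+E[:3,3]
    q=np.array([q[0],-q[1],-q[2]]);u=np.array(c["mtx"])@q;return u[:2]/u[2]
def w(p,L):
    a=p[2];return np.array([p[0]+np.cos(a)*L[0]-np.sin(a)*L[1],p[1]+np.sin(a)*L[0]+np.cos(a)*L[1],L[2]])
def tz(u,v):return np.array([180+u/3.3,110+v/3.3])-.35
def sz(u,v):return np.array([180+u/3.3,140+v/3.3])-.35
E
python3 - <<'E'
from h import *
obs=[("top",(.15,.19,.11),tz(187,12)),("top",(.15,-.19,.11),tz(577,140)),("top",(-.15,-.19,.11),tz(473,450)),("top",(-.15,.19,.11),tz(70,315)),
("side",(-.15,.19,.11),sz(218,462)),("side",(-.15,-.19,.11),sz(581,242)),("side",(.15,.19,.11),sz(45,231)),
("top",(-.1,-.158,.165),tz(459,380)),("side",(-.1,-.158,.165),sz(523,181))]
r=least_squares(lambda p:np.concatenate([proj(w(p,L),n)-o for n,L,o in obs]),[.5,0.1,-.3],loss="soft_l1")
p=r.x;print(p,np.degrees(p[2]))
for n,L,o in obs:print(n,L,np.round(proj(w(p,L),n)-o,2))
# button alone
b=least_squares(lambda q:np.concatenate([proj(np.r_[q,.165],n)-o for n,L,o in obs[-2:]]),[.5,0])
print("btn fit",w(p,(-.1,-.158,.165)),"alone",b.x,b.fun)
np.save("p.npy",p)
for n,f in(("top",tz),("side",sz)):
    o0=f(0,0);a=cv2.imread(f"pics/{n}z.png")
    def d(L,c):
        x=(proj(w(p,L),n)-o0)*3.3;cv2.circle(a,tuple(int(round(v)) for v in x),2,c,-1)
    for t in np.linspace(0,6.28,24):d((-.1+.014*np.cos(t),-.158+.014*np.sin(t),.165),(0,0,255))
    for x in(-.15,.15):
        for y in(-.19,.19):d((x,y,.11),(0,255,0))
    for t in np.linspace(0,1,8):
        d((-.083,-.158+.04*(t-.5),.185),(255,0,0))
    cv2.imwrite(f"pics/{n}ov.png",a)
E
```

```text
[ 0.60096536  0.13849809 -0.31211033] -17.88260471457618
top (0.15, 0.19, 0.11) [-0.96 -0.44]
top (0.15, -0.19, 0.11) [ 0.68 -0.38]
top (-0.15, -0.19, 0.11) [0.79 1.4 ]
top (-0.15, 0.19, 0.11) [-0.25  1.4 ]
side (-0.15, 0.19, 0.11) [-2.08  0.14]
side (-0.15, -0.19, 0.11) [ 0.82 -0.77]
side (0.15, 0.19, 0.11) [-1.77 -1.64]
top (-0.1, -0.158, 0.165) [0.04 1.31]
side (-0.1, -0.158, 0.165) [-0.41 -0.05]
btn fit [0.4572799  0.01883821 0.165     ] alone [0.45877119 0.01842603] [ 0.19428488  0.77948274 -0.76083164 -0.3704936 ]
```

View pics/topov.png

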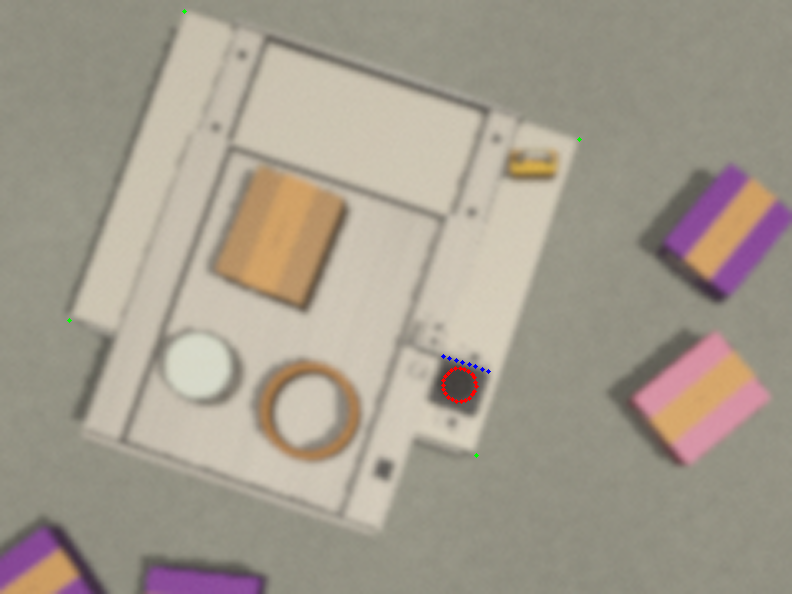

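View pics/sideov.png

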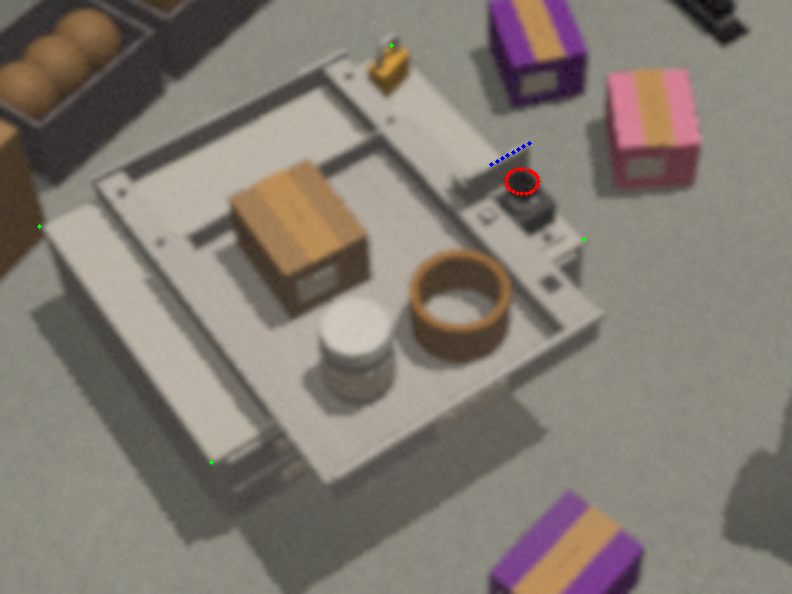

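The fitted cabinet pose lines up with the pictures: the red circle sits on the button and the blue line on the tab. Next I'll shut the gripper, go above the button and touch down gently.

```bash
cat >> h.py <<'E'
p=np.load("p.npy");yaw=p[2];ex=np.array([np.cos(yaw),np.sin(yaw),0]);B=np.array([.458,.0186,0.165])
O=[180,0,np.degrees(yaw)]
def st():print("t",round(robot.current_time_s(),2),"pos",np.round(robot.current_tool_pos(),4),"trav",np.round(ex@(robot.current_tool_pos()-B),4),"F",np.round(robot.current_contact_force(),1))
E
python3 - <<'E'
from h import *
T=B-ex*.003
print(robot.inverse_kinematics(T+[0,0,.08],O))
c=robot.current_tool_pos()
fingers.gripper_to(0.0,20)
robot.line_to([c[0],c[1],.30],velocity=.25)
robot.move_to([T[0],T[1],.30],O);st()
robot.line_to([T[0],T[1],.205],velocity=.15);st()
print(robot.current_joint_positions())
for n in("side","top"):
    f=vision.grab_frame(n);a=cv2.cvtColor(f,cv2.COLOR_RGB2BGR)
    a=a[140:320,180:420] if n=="side" else a[110:290,180:420]
    cv2.imwrite(f"pics/{n}1.png",cv2.resize(a,None,fx=3.3,fy=3.3,interpolation=2))
E
```

```text
[  37.75818809   10.14270302  -48.4047298    96.51325469    7.77329144
   76.83167443 -119.86191591]
t 4.23 pos [0.4552 0.0183 0.2998] trav -0.0025 F [-0.4  0.1 -0.6]
t 5.02 pos [0.4558 0.0195 0.2057] trav -0.0023 F [ 0.8 -0.2  1. ]
[  39.09576887   12.51267871  -50.82084469  100.49467609   10.19068152
   71.71355886 -122.15920907]
```

View pics/side1.png

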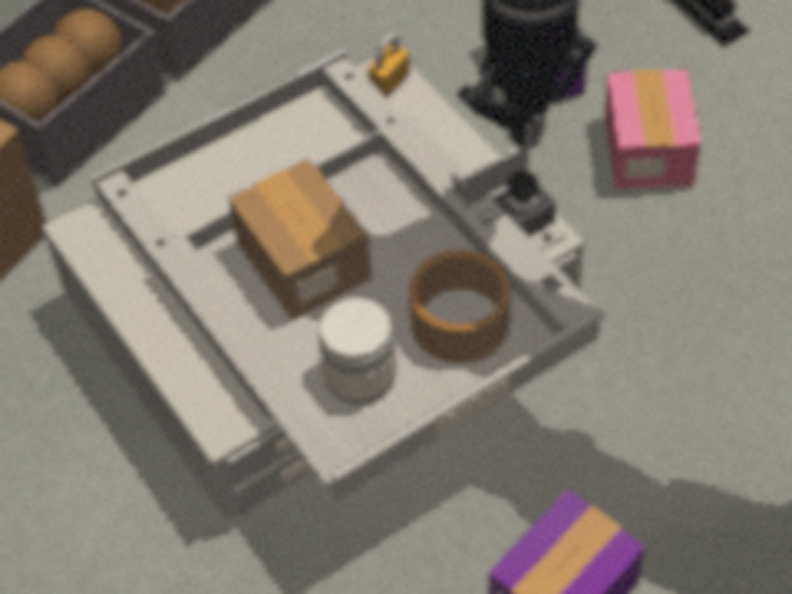

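View pics/top1.png

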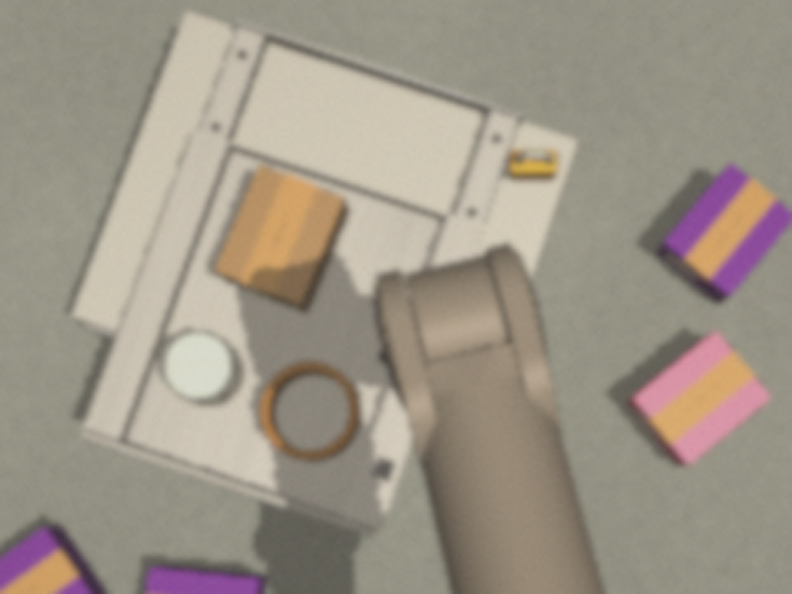

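The side view shows the shut fingertips at about zoom (525, 142), directly above the button at (523, 180) and in front of the tab. Next is the touch.

```bash
python3 - <<'E'
from h import *
T=B-ex*.003
hit=robot.line_to([T[0],T[1],.170],velocity=.02,f_stop=2.5);print(hit);st()
robot.pause(.2);st()
E
```

```text
False
t 7.02 pos [0.4552 0.0195 0.1701] trav -0.0029 F [ 0.2  0.2 -0.7]
t 7.22 pos [0.4552 0.0195 0.1701] trav -0.003 F [-0.   0.6 -0.3]
```

```bash
python3 - <<'E'
from h import *
print(robot.current_finger_gap(),robot.current_eef_rot())
f=vision.grab_frame("side");a=cv2.cvtColor(f,cv2.COLOR_RGB2BGR)
a=a[150:230,290:390]
tip=robot.current_tool_pos()-[0,0,.017]
print(proj(tip,"side"),proj(B,"side"),(proj(tip,"side")-[290,150])*7)
cv2.imwrite("pics/side2.png",cv2.resize(a,None,fx=7,fy=7,interpolation=2))
E
```

```text
0.0039055357209196633 [-1.79999905e+02 -4.73976344e-03 -1.78840523e+01]
[338.11005423 197.62010701] [337.56153394 194.28627278] [336.77037964 333.34074904]
```

View pics/side2.png

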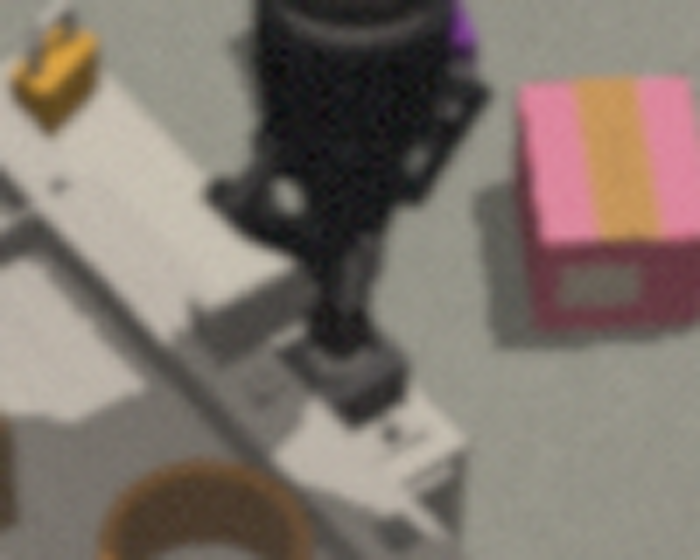

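```bash
python3 - <<'E'
from h import *
for z in(.1887,.195,.2017): print(z,(proj(np.array([.4558,.0195,z]),"side")-[180,140]+.35)*3.3)
a=cv2.imread("pics/side1.png")[80:260,440:620];cv2.imwrite("pics/side1z.png",cv2.resize(a,None,fx=3.3,fy=3.3))
E
```

```text
0.1887 [523.18319735 164.17448217]
0.195 [523.33833735 159.33603832]
0.2017 [523.50450733 154.15359565]
```

View pics/side1z.png

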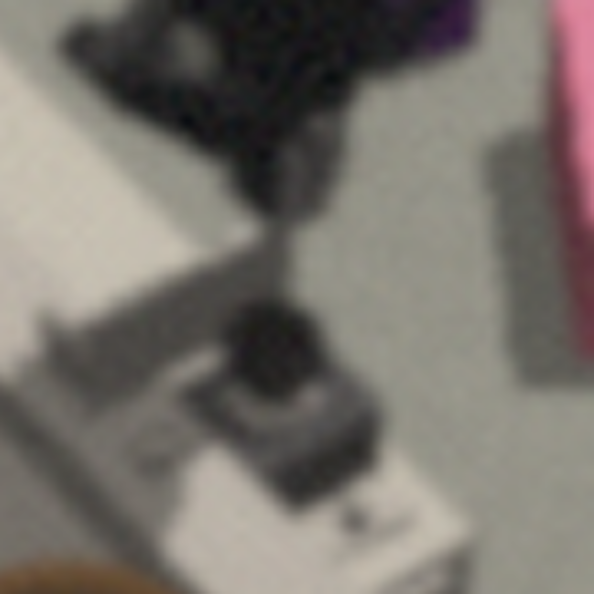

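The picture suggests the tips end higher than the nominal 17 mm below the TCP, and no contact force has shown yet. I'll keep going down slowly under a force guard.

```bash
python3 - <<'E'
from h import *
T=B-ex*.003
hit=robot.line_to([T[0],T[1],.150],velocity=.02,f_stop=2.5);print(hit);st()
robot.pause(.1);st()
f=vision.grab_frame("side");a=cv2.cvtColor(f,cv2.COLOR_RGB2BGR)
cv2.imwrite("pics/side3.png",cv2.resize(a[150:230,290:390],None,fx=7,fy=7,interpolation=2))
E
```

```text
True
t 8.03 pos [0.455  0.0195 0.1539] trav -0.0031 F [-0.8  0.7  3.9]
t 8.12 pos [0.455  0.0195 0.1541] trav -0.0031 F [ 0.  -0.7  4.5]
```

View pics/side3.png

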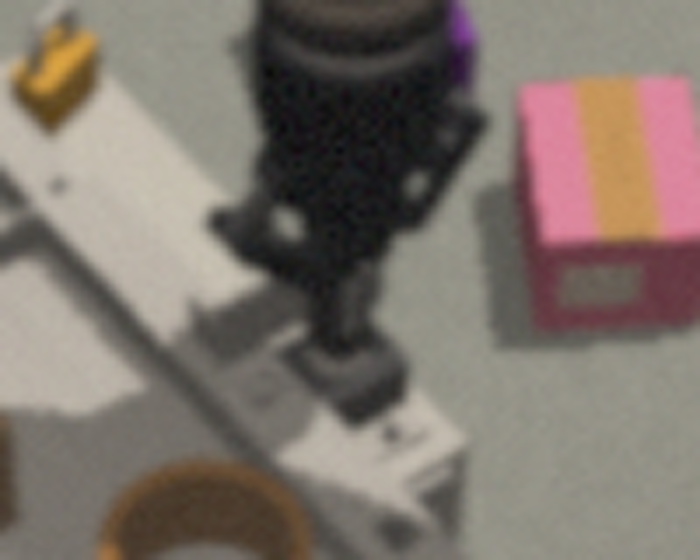

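Contact came at TCP z = 0.154. A small guarded press will show whether this is the button's spring (about 0.36 N/mm) or something rigid.

```bash
python3 - <<'E'
from h import *
T=B-ex*.003
for z in(.1525,.150,.1475):
    hit=robot.line_to([T[0],T[1],z],velocity=.02,f_stop=4);robot.pause(.1)
    print(hit,robot.current_tool_pos()[2],np.mean([robot.current_contact_force() for _ in range(5)],0))
    if hit:break
E
```

```text
False 0.15248168756570674 [-1.68917126 -0.22789462  4.52439214]
False 0.15009350966319712 [-0.32908729  0.07765957  4.81294854]
False 0.14773795889333727 [-1.74431238 -0.20211592  5.57912367]
```

The force rises like a spring, so it is the button, first touched at TCP z = 0.1545. That puts the fingertips about 10 mm above the TCP height instead of 17 mm below it. Now I'll press to about 11.5 mm and push in +x while holding.

```bash
python3 - <<'E'
from h import *
def F():return np.round(np.mean([robot.current_contact_force() for _ in range(5)],0),1)
T=B-ex*.003
robot.line_to([T[0],T[1],.1425],velocity=.02,f_stop=6);robot.pause(.1);st();print(F())
for o in(.004,.010,.016):
    q=B+ex*o
    hit=robot.line_to([q[0],q[1],.1425],velocity=.02,f_stop=14);st();f=F();print(hit,f,"along",f@ex)
    if hit:break
f=vision.grab_frame("side");a=cv2.cvtColor(f,cv2.COLOR_RGB2BGR)
cv2.imwrite("pics/side4.png",cv2.resize(a[150:270,260:400],None,fx=5,fy=5,interpolation=2))
E
```

```text
t 9.78 pos [0.455  0.0195 0.143 ] trav -0.0031 F [-1.2  0.4  7.9]
[-1.2  0.4  7.9]
t 10.28 pos [0.4594 0.0184 0.1422] trav 0.0014 F [-4.6  1.5  8.8]
False [-4.6  1.5  8.8] along -4.838364847353239
t 10.72 pos [0.4644 0.0169 0.142 ] trav 0.0066 F [-6.2  1.7  7.4]
False [-6.2  1.7  7.4] along -6.422478666361689
t 11.18 pos [0.4703 0.015  0.1421] trav 0.0128 F [-6.6  1.8  6.9]
False [-6.6  1.8  6.9] along -6.833860505854556
```

View pics/side4.png

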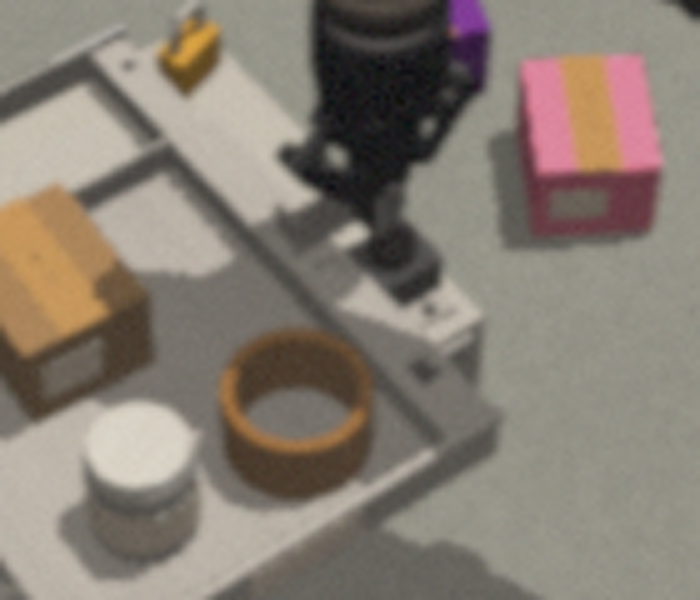

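The rim's slot has moved from about (346.7, 226) to (345, 224), and a gap has opened between the tab and the housing, so the shelf is moving. I'll push a little further while still holding, then ease off the button and push home.

```bash
python3 - <<'E'
from h import *
def F():return np.round(np.mean([robot.current_contact_force() for _ in range(5)],0),1)
q=B+ex*.021
hit=robot.line_to([q[0],q[1],.1425],velocity=.02,f_stop=10);st();f=F();print(hit,f,"along",f@ex)
f=vision.grab_frame("side");a=cv2.cvtColor(f,cv2.COLOR_RGB2BGR)
cv2.imwrite("pics/side5.png",cv2.resize(a[150:270,260:400],None,fx=5,fy=5,interpolation=2))
a=cv2.imread("pics/side0.png");cv2.imwrite("pics/side0c.png",cv2.resize(a[150:270,260:400],None,fx=5,fy=5,interpolation=2))
S=(-.2,-.12,.144)
for t in(0,.01,.02):print(proj(w(p,(S[0]+t,S[1],S[2])),"side"))
E
```

```text
t 11.62 pos [0.475  0.0136 0.1421] trav 0.0177 F [-6.8  1.3  8. ]
False [-6.8  1.3  8. ] along -6.870664193452698
[348.67568901 227.9785829 ]
[346.43496569 225.6277573 ]
[344.21094813 223.29445832]
```

View pics/side5.png

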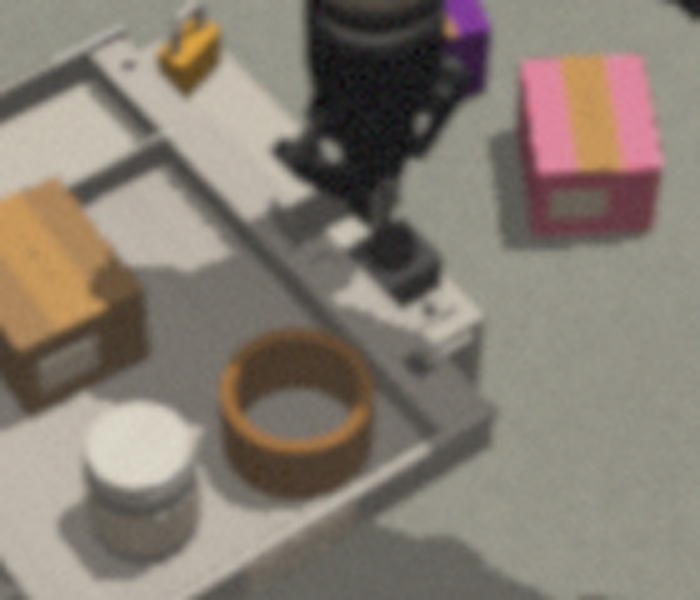

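View pics/side0c.png

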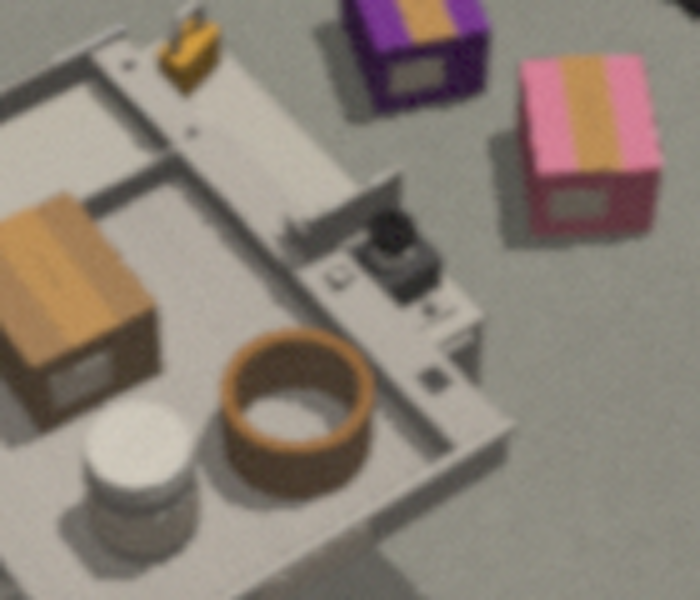

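```bash
python3 - <<'E'
from h import *
f=vision.grab_frame("top");a=cv2.cvtColor(f,cv2.COLOR_RGB2BGR);cv2.imwrite("pics/top5.png",a)
b=cv2.imread("pics/top0.png")
s=lambda i:cv2.resize(i[150:280,195:305],None,fx=3.6,fy=3.6,interpolation=2)
cv2.imwrite("pics/top05.png",np.hstack([s(b),s(a)]))
E
```

```text
(no output)
```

View pics/top05.png

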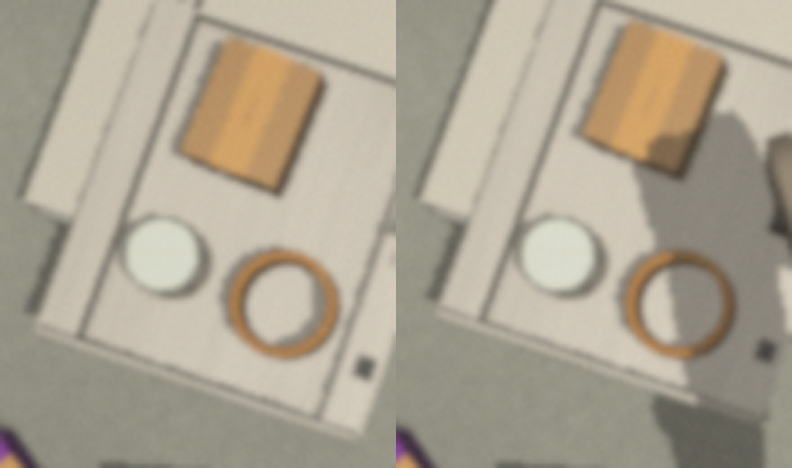

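The shelf has moved about 14 mm. The carton rides along, while the tin and tape slip on the tray floor and stay upright. The lip will carry them gently, so I'll keep the speed low. Next I'll ease up off the button and push home under a force guard.

```bash
python3 - <<'E'
from h import *
def F():return np.round(np.mean([robot.current_contact_force() for _ in range(5)],0),1)
def Q(o,z):
    q=B+ex*o;return [q[0],q[1],z]
robot.line_to(Q(.021,.151),velocity=.02);st();print(F())
hit=robot.line_to(Q(.060,.153),velocity=.022,f_stop=10);st();f=F();print(hit,f,f@ex)
for n in("side","top"):
    a=cv2.cvtColor(vision.grab_frame(n),cv2.COLOR_RGB2BGR)
    a=a[140:290,200:380] if n=="side" else a[110:290,190:370]
    cv2.imwrite(f"pics/{n}6.png",cv2.resize(a,(540,450 if n=="side" else 540),interpolation=2))
E
```

```text
t 12.3 pos [0.4753 0.0131 0.1495] trav 0.0181 F [-5.6  2.7 -0.4]
[-5.6  2.7 -0.4]
t 14.22 pos [0.5119 0.0008 0.1506] trav 0.0567 F [-4.7  2.1 -3.9]
False [-4.7  2.1 -3.9] -5.117774231745123
```

View pics/side6.png

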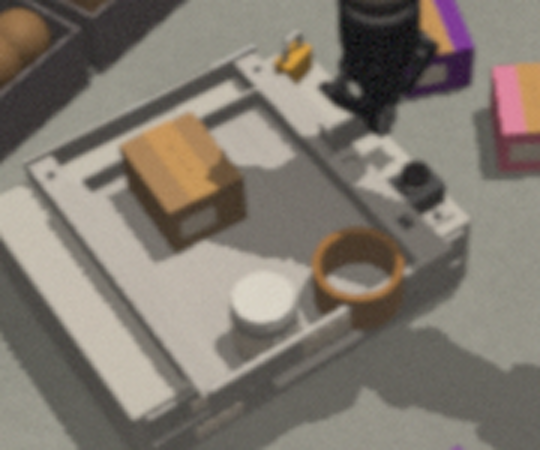

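View pics/top6.png

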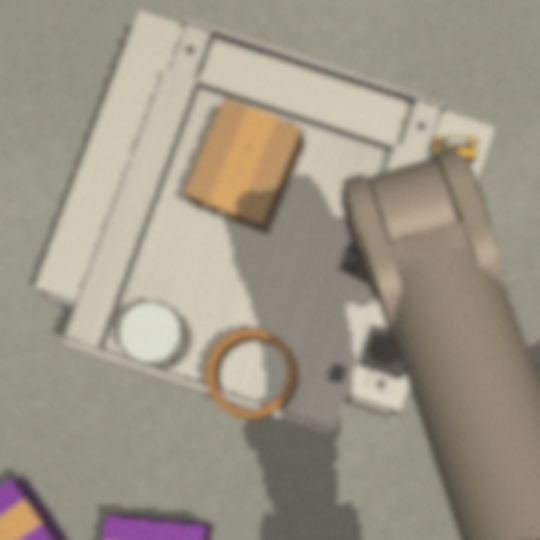

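At about 52 mm of travel the goods are still standing, with the tape now resting against the lip. The button sits partly down, held by the rim. I'll push on to the end stop.

```bash
python3 - <<'E'
from h import *
def F():return np.round(np.mean([robot.current_contact_force() for _ in range(5)],0),1)
def Q(o,z):
    q=B+ex*o;return [q[0],q[1],z]
hit=robot.line_to(Q(.085,.153),velocity=.02,f_stop=9);st();f=F();print(hit,f,f@ex)
if not hit:
    hit=robot.line_to(Q(.108,.153),velocity=.012,f_stop=7);st();f=F();print(hit,f,f@ex)
for n in("side","top"):
    a=cv2.cvtColor(vision.grab_frame(n),cv2.COLOR_RGB2BGR)
    a=a[140:290,200:380] if n=="side" else a[110:290,190:370]
    cv2.imwrite(f"pics/{n}7.png",cv2.resize(a,(540,450 if n=="side" else 540),interpolation=2))
E
```

```text
t 15.72 pos [ 0.5358 -0.007   0.1506] trav 0.0819 F [-5.   2.3 -3.9]
False [-5.   2.3 -3.9] -5.464694073216658
t 16.84 pos [ 0.5466 -0.0108  0.1508] trav 0.0934 F [-0.  -0.4 -0. ]
True [-0.  -0.4 -0. ] 0.12282707792602994
```

View pics/side7.png

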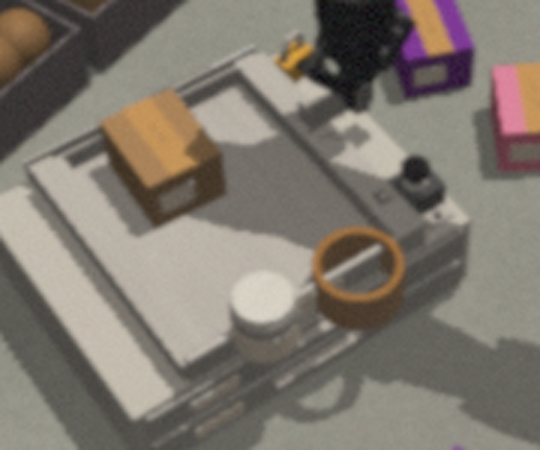

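View pics/top7.png

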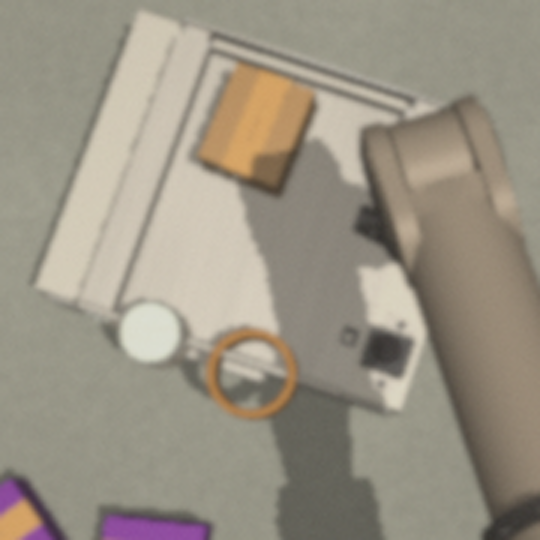

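The push stopped because the force dropped to about 0, and the button looks raised. I'll probe gently forward to confirm the end stop. Oddly, the tin and tape are drawn at their old places in the world, with the lip showing through them. I need to look at that closely.

```bash
python3 - <<'E'
from h import *
def F():return np.round(np.mean([robot.current_contact_force() for _ in range(5)],0),1)
def Q(o,z):
    q=B+ex*o;return [q[0],q[1],z]
st()
hit=robot.line_to(Q(.112,.152),velocity=.012,f_stop=10);st();f=F();print(hit,f,f@ex)
robot.pause(.1);st()
a=cv2.cvtColor(vision.grab_frame("side"),cv2.COLOR_RGB2BGR);cv2.imwrite("pics/side8f.png",a)
cv2.imwrite("pics/side8.png",cv2.resize(a[140:290,200:380],None,fx=4,fy=4,interpolation=2))
E
```

```text
t 16.94 pos [ 0.5458 -0.0107  0.1503] trav 0.0926 F [-0.7 -0.1 -0.7]
t 17.73 pos [ 0.5463 -0.0107  0.1495] trav 0.093 F [0.  0.6 0.4]
True [0.  0.6 0.4] -0.1842406168890449
t 17.82 pos [ 0.5459 -0.0109  0.1491] trav 0.0927 F [ 0.1 -1.2 -0.2]
```

View pics/side8.png

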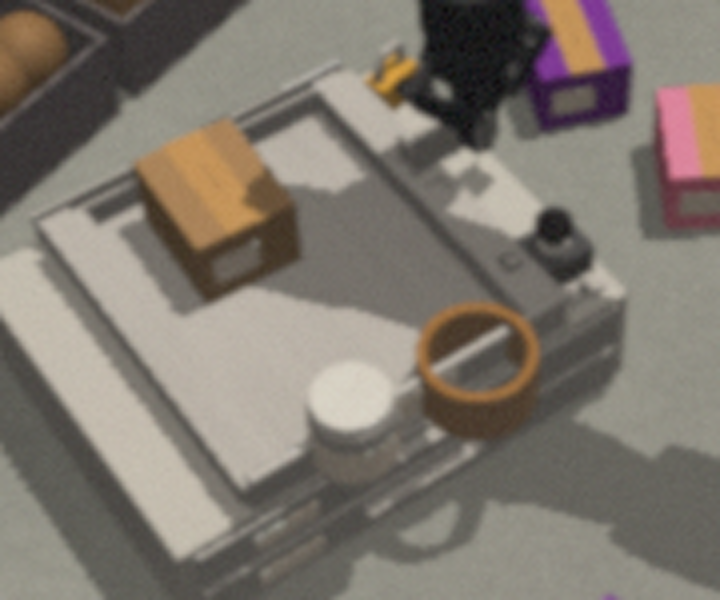

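The shelf is hard against its stop: two guarded pushes both stopped at offset 0.093. The button at zoom (552, 225) is up. I'll back off and clear.

```bash
python3 - <<'E'
from h import *
def Q(o,z):
    q=B+ex*o;return [q[0],q[1],z]
robot.line_to(Q(.080,.151),velocity=.04);st()
robot.line_to(Q(.075,.32),velocity=.12);st()
robot.move_to([.30,-.40,.32],O);st()
robot.pause(.3)
for n in("side","top"):
    a=cv2.cvtColor(vision.grab_frame(n),cv2.COLOR_RGB2BGR);cv2.imwrite(f"pics/{n}9f.png",a)
    a=a[140:290,200:380] if n=="side" else a[110:290,190:370]
    cv2.imwrite(f"pics/{n}9.png",cv2.resize(a,(720,600) if n=="side" else (600,600),interpolation=2))
    for l in("tin","tape","carton"):print(n,l,[(round(d["p"],2),np.round(d["rect"],1).tolist()) for d in recognise(l,n)][:2])
E
```

```text
t 18.33 pos [ 0.534  -0.0059  0.1512] trav 0.0799 F [ 0.4 -0.8 -0.5]
t 19.89 pos [ 0.529  -0.0046  0.3192] trav 0.0747 F [-0.5  0.7  0.3]
t 21.57 pos [ 0.3014 -0.3988  0.3201] trav -0.0209 F [-0.2  0.7  1. ]
side tin [(0.72, [288.4, 247.7, 21.3, 32.7])]
side tape [(0.69, [318.5, 234.7, 29.4, 31.5])]
side carton [(0.91, [352.5, 315.2, 43.7, 50.4]), (0.71, [375.4, 179.2, 28.0, 31.6])]
top tin [(0.97, [241.0, 223.1, 25.8, 24.1])]
top tape [(0.74, [272.8, 233.1, 30.5, 31.5])]
top carton [(0.86, [242.7, 299.7, 38.9, 33.8]), (0.83, [401.1, 178.6, 37.9, 41.2])]
```

View pics/side9.png

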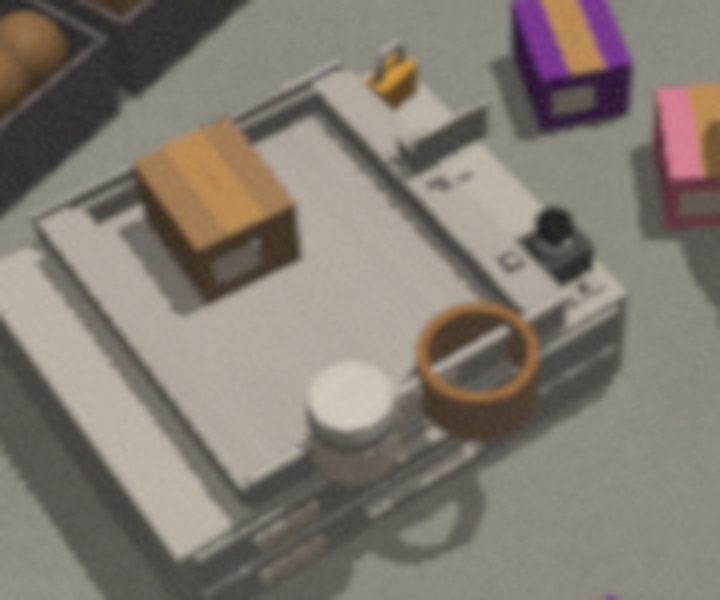

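View pics/top9.png

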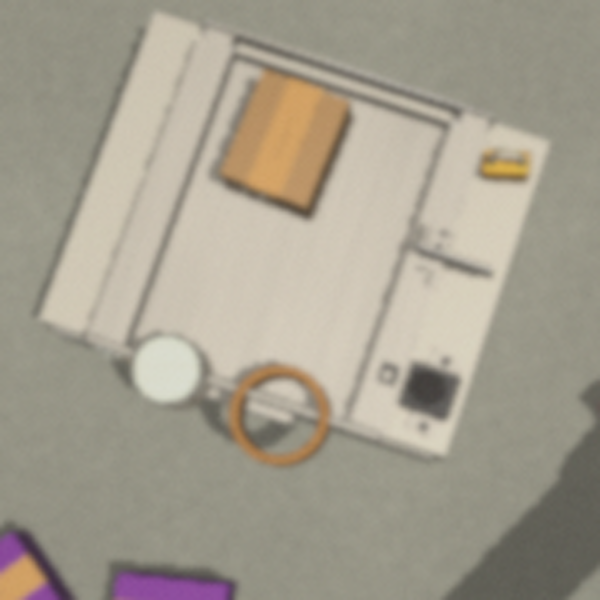

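View pics/side9f.png

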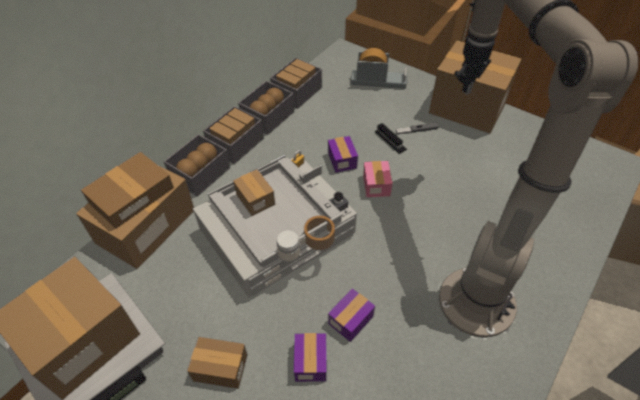

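The shelf is home and the button is up, with the arm clear. The tin and tape appear upright but hanging across the front lip, which is physically impossible and not something I may mend, since gripping isn't allowed. I'll hand the job in.

```bash
python3 - <<'E'
from h import *
st();print(workorder.close_job())
E
```

```text
t 22.27 pos [ 0.3  -0.4   0.32] trav -0.0218 F [-0.3  0.3 -1.1]
the job is handed in; nothing more can be done
None
```

The shelf is fully home and locked, but the tin and tape did not travel back with it. I handed the job in at 22.3 s of the 38 s allowed.

**What I did:** With the shut fingertips I pressed the button about 12 mm (about 8 N). Keeping it down, I pushed the tab in +x until the shelf had moved about 14 mm. I then eased up and pushed home along the tab with about 5 N, backed off, and parked the arm clear.

**What the last checks showed:**
- **Shelf home:** two guarded pushes both stopped at the same tip offset, about 93 mm past the button, which is about 90 mm of shelf travel. The pictures show the shelf flush and the button standing up again. I saw that the catch is up but did not test the lock by pulling the shelf.
- **Other things:** in the final pictures the carton stands in the shelf, and the padlock and look-alikes look unmoved.

**What disagreed:**
- **Tin and tape:** the carton rode along with the shelf, but these two stayed where they were in the world. In the final pictures they are upright but pass through the front lip and hang in the air, which cannot happen physically. It looks like a simulator fault. I left them alone because gripping and lifting were forbidden, so I can't confirm that they are standing properly in the shelf.
- **Fingertip length:** the first touch on the button put the shut fingertips about 10 mm above the TCP height, not 17 mm below it as stated. I worked from the contact point and ignored the stated figure.
- **End-stop reading:** when the guarded pushes stopped, the force read about 0 N instead of rising. I judged the end stop by the repeated position and the pictures.

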